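# Unpin a bottle turntable and spin its platter by hand to check that it runs free

## Task

Pull the steel locking pin straight up out of the bottle turntable and leave it in the metal pan. Then check that the platter turns freely: with a light touch of shut fingertips on its top, drag it round by hand at least one full turn, either way, never pressing so hard that it is pushed down onto its deck, and leave it at rest. Leave the pan where it is, and leave the carton, the bottles and the label roll alone.

Things in the scene. Friction and masses are not known exactly. Their poses are not given: they have to be found in the camera images.
- turntable: Hand turntable for labelling bottles, fixed to the bench: white square housing 210 x 210 mm, 50 mm high, with a round grey collar on it (outer diameter 194 mm, inner 182 mm). In the collar a flat, smooth, level aluminium platter, diameter 172 mm, turns about the vertical through the housing's centre. Origin: centre of the housing's underside, on the bench, on the platter's axis; z up.
- collar (a point): Centre of the collar's top rim, fixed, on the platter's axis, 84 mm above the bench. The platter's top lies 2 to 20 mm below it; how far differs each time and is not measured: feel for it. The platter floats on a spring: it sinks 1 mm per 5 N of press, and at 2 mm (10 N) is down on its deck and rubs. Shut fingers can be dragged all round at 45 to 60 mm from the axis, clear of hole and collar.
- platter (a joint): Platter angle in rad, 0 at the start, growing anticlockwise seen from above, no end stops. A black line on its edge, on the pin hole's side, shows it. The pin locks it. Unlocked, the bearing drags with 0.16 N m (2.9 N sideways at 55 mm from the axis), so a press of 5 to 8 N by a fingertip drags it; it stops when let go.
- pin: Steel locking pin, upright through a hole in the platter, 25 mm from its axis, into the housing, loose in both. Shank diameter 12 mm, 70 mm long; on it a plain round head, diameter 22 mm, 32 mm tall; 0.11 kg. Origin: centre of the shank's foot, z towards the head. At the start the foot is 20 mm and the head 90 to 122 mm above the bench; lifted 72 mm it is clear of platter and collar.
- pin_head (a point): Middle of the pin's head, on its axis, 86 mm from the foot: where to grasp it from above.
- pan: Open bare-metal pan for loose parts, 176 x 162 mm outside (x, y), 65 mm high, wall and floor 3 mm, 0.9 kg, loose on the bench, on either the left or the right side of the turntable. Origin: centre of its underside, z up. The pin is let go in it from a low height and may lie, lean or stand.
- carton: Closed brown carton 170 x 150 x 55 mm, on the other side of the turntable from the pan: a bystander. Origin: centre of its underside.
- bottle_a: Small amber bottle, diameter 36 mm, 100 mm high, standing beyond the turntable: a bystander. Origin: centre of its underside.
- bottle_b: Second bottle like it, also a bystander.
- label_roll: Roll of paper labels, diameter 80 mm, 50 mm high, standing on the bench near the robot: a bystander. Origin: centre of its underside.

How it is judged:
On the way, in this order (a step that is already met when the one before it is completed fails the run):
1. the pin is out of the turntable, let go in the pan (x of pin in the frame of pan between -0.088 and 0.088 m and y of pin in the frame of pan between -0.081 and 0.081 m and x of pin_head in the frame of pan between -0.088 and 0.088 m and y of pin_head in the frame of pan between -0.081 and 0.081 m and z of pin in the frame of pan below 0.06 m and contact force between the fingers and pin below 0.05 N), for 0.2 s.
2. the platter has been dragged round at least one full turn, either way ((value of joint platter above 6.2 rad or value of joint platter below -6.2 rad)), for 0.05 s.
At the end, for the whole second after the job is handed in: the pin lies, leans or stands at rest inside the pan, let go; the platter has been turned at least one full turn (6.2 rad) from its start, either way, and is at rest (under 0.05 rad/s) (all of step 1 and (value of joint platter above 6.2 rad or value of joint platter below -6.2 rad) and linear speed of pin below 0.03 m/s and velocity of joint platter between -0.05 and 0.05 rad/s); the robot touches nothing.
It fails at once if the turntable is pressed with more than 11 N by the fingers or the arm (the platter is pushed down onto its deck and rubs) (contact force between any of the fingers, the arm and turntable above 11 N).
It fails at once if the pan is shifted by more than 40 mm (distance of pan from where it was at the start of the episode above 0.04 m).
It fails at once if the carton, a bottle or the label roll is moved by more than 20 mm or tipped (distance of any of carton, bottle_a, bottle_b, label_roll from where it was at the start of the episode above 0.02 m or angle between any of carton, bottle_a, bottle_b, label_roll's own z axis and vertical above 0.3 rad).
It also fails if it takes over 72 s, if anything falls off the work surface, if the arm or the gripper's body presses on something with over 40 N, if the wrist force passes 120 N, or if a joint passes its speed limit or range.

## Robot

A 6-joint arm with a two-finger parallel gripper is mounted at the origin on the work surface. World frame = base frame: x ahead of the robot, y to its left, z up, the work surface at z = 0. Lengths are in m, angles in rad, forces in N, time in s.
With the tool pointing down it reaches from about 0.275 to 0.775 m from the base axis. Payload 14.6 kg.
Tool frame: the origin (TCP) lies midway between the tips of the shut fingers; the grasp point (between the pads) lies 19 mm behind it; z points along the fingers, y is the direction in which the jaws open and shut (so a half turn about z gives the same grasp; the last joint's range is limited). The gripper opens to 85 mm and grips with 20 to 120 N. Pads are 22 mm wide; open, the fingers measure 114 mm over their backs; the gripper's body (76 mm by 85 mm) begins 54 mm behind the grasp point. The pads swing forward as they close: fully open they stand 13 mm farther back than shut.
Start: joints at [-1.383, 0.263, -0.048, 1.259, 0, 1.415], TCP at [0.176, -0.494, 0.231] pointing down, gripper open.
Joint ranges: [-2.65, 2.65], [-0.89, 1.7], [-1.18, 1.37], [-2.13, 2.11], [-1.35, 1.29], [-3.14, 3.14]. Speed limits (rad/s): [1.89, 1.89, 2.57, 2.79, 3.14, 3.14].

## Interface

Orientations are given as a unit quaternion [x, y, z, w].
In Python, from station import arm, cams gives the robot as it stands.
- The arm moves only by the tool move_arm, never from a script. Its argument "motion" is a list that holds one entry, the list of rows, each a list of 7 numbers: the shift along the world's x, y, z in mm, then the turn, a rotation vector about the world's x, y, z in rad, then the finger opening in mm, from 0 to 85.4. In form: [[[tx, ty, tz, ax, ay, az, claw], ...]]. A call has 1 to 20 rows; each row is the pose to reach, as a shift and turn from the pose measured when the call began; what a row does not reach only later rows make up. A row lasts 1/8 s, in which the tool goes at most 62.5 mm and 10.7 degrees, less where a joint would pass 70% of its speed; a pose out of reach is approached as far as the arm can. A call with a gripper value outside its range is refused whole. The fingers move at their own pace and stop on an object; "force" is the grip in N (left out, the last holds). Time passes only in rows, so rows that repeat a pose let the fingers close. It gives the time, the measured TCP pose, the force and the opening at its end, in the units of the state.
- arm.state(): the state, without advancing time (a new reading comes with each control period).
- cams.grab_frame(name): name is "scene" or "top" or "wrist"; returns the picture (480x640x3 uint8, red, green, blue); there is no depth.
- cams.get_calibration(name): a dict with "vfov" (degrees; the focal length in pixels is half the picture's height over the tangent of half this angle, whatever the lens; pixels are square), "cx", "cy" (the principal point, pixels), "extrinsics" (4x4, takes a point from world to camera coordinates); the wrist camera has in their place "tool_from_camera" (4x4, takes a point from camera to tool coordinates, whose origin is the TCP and whose axes are the flange's). Camera axes: x right, y up, looking along -z (the intrinsics and any distortion apply to the point x, -y, -z); pixel columns grow to the right and rows downward; lengths in m; the calibration is good to about 2 mm. A picture is of the moment at which its call begins: read the wrist's pose just before it. get_calibration takes no time and is no camera call.
- arm.hand_in(): hands the job in, once; it reports no verdict.
Trained networks look in the newest picture that a camera, given by its name, has taken for a name from the list of things; names that differ only in an ending like _2 or _b are one class to them, and where a whole thing is asked for, a point or a joint stands for the part that bears it (a point fixed in the world has none). Each returns a list of dicts, best first, with "p" (0 to 1); they miss things now and then, are a little off and sometimes report something else, mostly with a low value. They report only what shows in the picture. A call takes as long as a camera call.
- cams.outline_of(camera, name): "pixels" (480x640 bool, what is visible of it) and "point" ([column, row] in pixels, amid what is visible of it).
The state is a dict: "clock": time; "joint_pos": joint angles; "dq": joint speeds; "tau": joint torques, N m; "tcp_pos": TCP position; "orientation": TCP orientation; "wrist_force": force on the tool from outside, world axes, zero at the start; "moment": the same for the moment, N m; "opening": finger opening in m.
Only numpy, scipy, OpenCV 4.12 (cv2) and the standard library are available. Lean on these libraries where they do the work, as an engineer would, in place of code of your own. Each camera call takes 0.05 s, during which the arm holds its last target. There are 200 camera calls.

## Working session

There is one attempt and no reset: what is moved stays moved. The work goes in short steps, Python scripts to look and compute and a tool call to move; the robot and the scene stay as the last step left them, time stands still between calls to the robot, and variables do not carry over. Pictures are saved under pics/ and viewed, about 8 in all and at most 12, crops included, and the job is handed in when it is done.

Besides the shell and the picture viewer there is one more tool, called after "Call:" by a JSON object that holds its "api" and its "payload". move_arm: Moves the arm, as the interface text tells. Its arguments: {"type":"object","properties":{"motion":{"type":"array"},"force":{"type":"number"}},"required":["motion"]}

```bash
mkdir -p pics; ls; cat > h.py <<'E'
import numpy as np, cv2
from station import arm, cams
from scipy.spatial.transform import Rotation as R
def K(c): 
    f=240/np.tan(np.radians(c['vfov'])/2); return f,c['cx'],c['cy']
def ray(name,px,st=None):
    c=cams.get_calibration(name); f,cx,cy=K(c)
    d=np.array([(px[0]-cx)/f,-(px[1]-cy)/f,-1])
    if name=='wrist':
        T=np.eye(4);T[:3,:3]=R.from_quat(st['orientation']).as_matrix();T[:3,3]=st['tcp_pos']
        M=T@np.array(c['tool_from_camera'])
    else: M=np.linalg.inv(np.array(c['extrinsics']))
    return M[:3,3],M[:3,:3]@d
def onz(name,px,z,st=None):
    o,d=ray(name,px,st); return o+d*(z-o[2])/d[2]
E
python3 - <<'E'
from h import *
s=arm.state(); print(s)
for n in ('top','scene'):
    im=cams.grab_frame(n); cv2.imwrite(f'pics/{n}0.png',im[...,::-1])
    c=cams.get_calibration(n); print(n,{k:v for k,v in c.items() if k!='extrinsics'},np.linalg.inv(np.array(c['extrinsics']))[:3,3])
    for nm,z in (('turntable',.084),('pin',.122),('pan',.065),('carton',.055),('bottle_a',.1),('label_roll',.05)):
        for o in cams.outline_of(n,nm)[:2]:
            ys,xs=np.nonzero(o['pixels']); print(nm,round(o['p'],2),o['point'],(xs.min(),xs.max(),ys.min(),ys.max()),onz(n,o['point'],z).round(3))
print(cams.get_calibration('wrist'))
E
```

```text
pics
{'clock': 0.0, 'joint_pos': array([-1.38331489e+00,  2.63549024e-01, -4.89646401e-02,  1.25941070e+00,
       -1.27470405e-05,  1.41549860e+00]), 'dq': array([-7.61616170e-05, -5.53992829e-04, -9.21786320e-04,  1.00297729e-04,
       -1.08921929e-04, -1.01254506e-03]), 'tau': array([-6.46135159e-04, -6.37611365e+01,  3.84561968e+01,  1.38249635e-02,
       -1.69326408e-04,  2.53869246e-05]), 'tcp_pos': array([ 0.17639329, -0.49417023,  0.23080141]), 'orientation': array([ 9.85348565e-01,  1.70551712e-01, -1.54484489e-05, -5.63845410e-04]), 'wrist_force': array([ 0.28418221, -0.13603832,  0.05620334]), 'moment': array([ 0.00883581, -0.00143141, -0.01167298]), 'opening': 0.08534479165771801}
top {'vfov': 42.46689432097208, 'cx': 323.04828479041873, 'cy': 235.48511776020334} [0.41705874 0.01388332 1.33184122]
turntable 0.65 [350.4, 227.7] (np.int64(285), np.int64(413), np.int64(162), np.int64(288)) [ 0.524 -0.039  0.084]
pin 0.56 [454.3, 351.6] (np.int64(429), np.int64(470), np.int64(329), np.int64(369)) [ 0.281 -0.239  0.122]
pan 0.82 [493.9, 228.4] (np.int64(451), np.int64(537), 
[... 1787 characters left out ...]
(277)) [ 0.556 -0.049  0.1  ]
label_roll 0.82 [190.2, 225.8] (np.int64(174), np.int64(207), np.int64(210), np.int64(243)) [ 0.307 -0.253  0.05 ]
label_roll 0.37 [305.1, 254.2] (np.int64(269), np.int64(340), np.int64(233), np.int64(279)) [ 0.513 -0.026  0.05 ]
{'vfov': 70.45986579457772, 'cx': 322.3154198663965, 'cy': 242.31427052993035, 'tool_from_camera': array([[ 6.41425502e-04,  9.60712828e-01,  2.77543600e-01,
         7.06931449e-02],
       [ 9.99999793e-01, -6.03263115e-04, -2.22893828e-04,
         7.74521667e-04],
       [-4.67051430e-05,  2.77543686e-01, -9.60713017e-01,
        -1.43657027e-01],
       [ 0.00000000e+00,  0.00000000e+00,  0.00000000e+00,
         1.00000000e+00]])}
```

```bash
python3 - <<'E'
import cv2
a=cv2.imread('pics/top0.png')[90:390,120:560]; b=cv2.imread('pics/scene0.png')[180:380,110:510]
cv2.imwrite('pics/v1.png',cv2.resize(cv2.imread('pics/top0.png')[150:300,270:470],None,fx=3.9,fy=3.9,interpolation=2))
cv2.imwrite('pics/v2.png',cv2.resize(b,(800,400),interpolation=2))
E
```

```text
(no output)
```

View pics/v1.png

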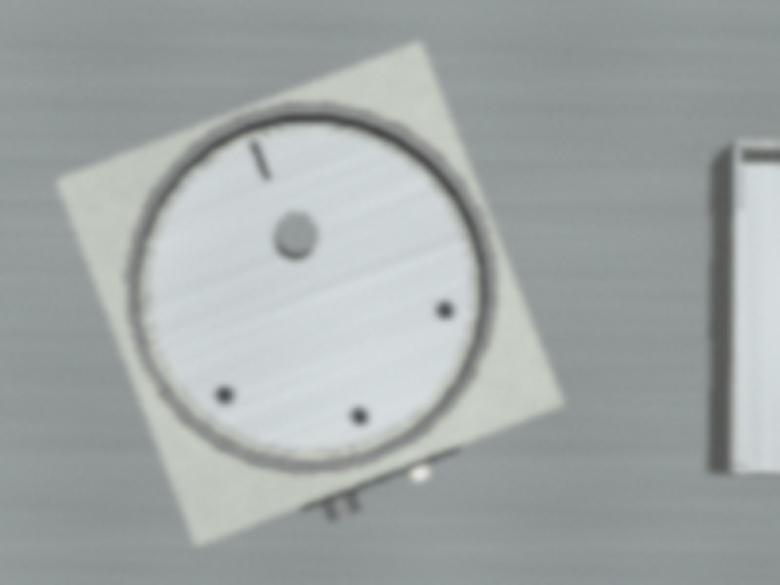

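View pics/v2.png

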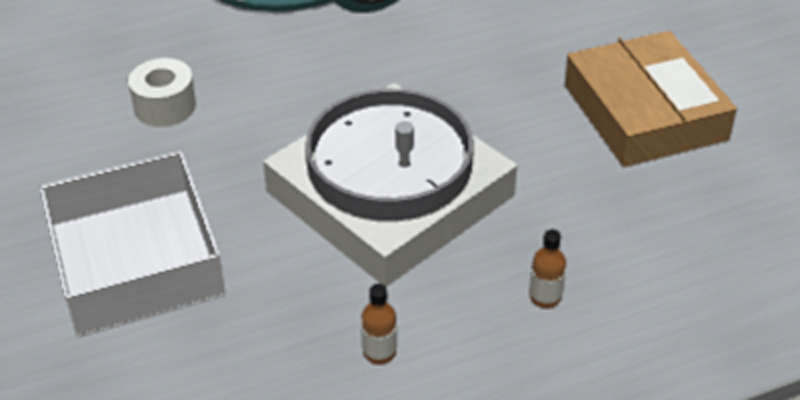

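```bash
python3 - <<'E'
from h import *
print('pin top',onz('top',(345.6,209.7),.122)*1000)
print('collar',onz('top',(349.7,223.6),.084)*1000)
print('sq',[ (onz('top',(270+x/3.9,150+y/3.9),.05)*1000).round() for x,y in((55,180),(422,40),(565,405),(197,545))])
print('pan',[(onz('top',p,.065)*1000).round() for p in ((451,186),(537,272))])
E
```

```text
pin top [556.1083915  -27.37552629 122.        ]
collar [532.1694879  -37.07289981  84.        ]
sq [array([592.,  99.,  50.]), array([669., -98.,  50.]), array([ 473., -174.,   50.]), array([398.,  22.,  50.])]
pan [array([ 613., -247.,   65.]), array([ 437., -421.,   65.])]
```

Call:
{"api": "move_arm", "payload": {"motion": [[[38,47,0,0,0,0.13,85],[76,94,0,0,0,0.26,85],[114,140,0,0,0,0.4,85],[152,187,0,0,0,0.53,85],[190,233,0,0,0,0.66,85],[228,280,0,0,0,0.8,85],[266,327,0,0,0,0.93,85],[304,373,0,0,0,1.06,85],[342,420,0,0,0,1.2,85],[380,467,0,0,0,1.32,85],[380,467,0,0,0,1.32,85],[380,467,0,0,0,1.32,85],[380,467,0,0,0,1.32,85]]]}}

```text
clock: 2.33
tcp_pos: [0.5559, -0.0284, 0.2315]
orientation: [0.675, 0.738, -0.0, 0.0]
wrist_force: [0.3, -0.4, 0.2]
opening: 0.0853
```

```bash
python3 - <<'E'
from h import *
s=arm.state(); print(s['tcp_pos'],s['joint_pos'],R.from_quat(s['orientation']).as_matrix().round(3))
im=cams.grab_frame('wrist'); cv2.imwrite('pics/w1.png',im[...,::-1])
for o in cams.outline_of('wrist','pin')[:3]:
    ys,xs=np.nonzero(o['pixels']); print(o['p'],o['point'],xs.min(),xs.max(),ys.min(),ys.max())
E
```

```text
[ 0.55592342 -0.02837271  0.23146442] [-1.97326466e-01  3.17794620e-01  3.16321102e-02  1.28459150e+00
 -1.19899036e-04  1.28331896e+00] [[-0.09   0.996  0.   ]
 [ 0.996  0.09  -0.   ]
 [-0.     0.    -1.   ]]
0.74 [324.4, 234.1] 311 338 217 251
```

View pics/w1.png

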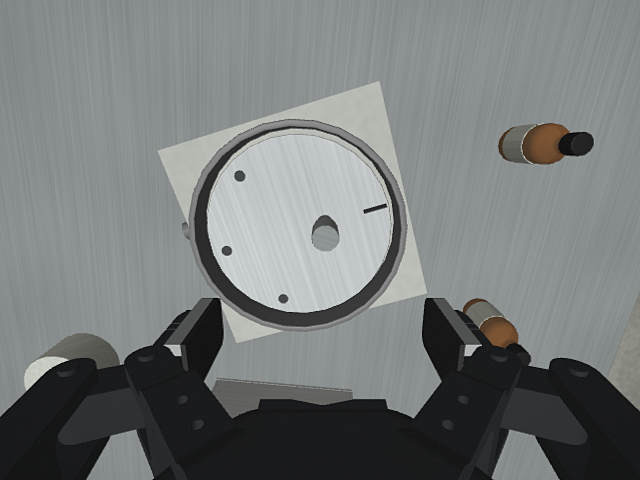

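```bash
python3 - <<'E'
from h import *
s=arm.state()
print(onz('wrist',(325,238.5),.122,s),onz('wrist',(298,225),.084,s))
for x in ((188,225),(408,225),(298,119),(298,331)): print(onz('wrist',x,.084,s))
E
```

```text
[ 0.55862089 -0.02848885  0.122     ] [ 0.53510539 -0.02882863  0.084     ]
[ 0.43881751 -0.03760372  0.084     ]
[ 0.63138979 -0.02005386  0.084     ]
[0.52887555 0.05874524 0.084     ]
[ 0.54254922 -0.13346781  0.084     ]
```

Call:
{"api": "move_arm", "payload": {"motion": [[[1,0,-40,0,0,0,60],[1.5,0.5,-80,0,0,0,60],[1.5,0.5,-110,0,0,0,60],[1.5,0.5,-130,0,0,0,60],[1.5,0.5,-141,0,0,0,60],[1.5,0.5,-141,0,0,0,60],[1.5,0.5,-141,0,0,0,60],[1.5,0.5,-141,0,0,0,10],[1.5,0.5,-141,0,0,0,10],[1.5,0.5,-141,0,0,0,10],[1.5,0.5,-141,0,0,0,10],[1.5,0.5,-141,0,0,0,10],[1.5,0.5,-141,0,0,0,10],[1.5,0.5,-141,0,0,0,10]]], "force": 40}}

```text
clock: 4.18
tcp_pos: [0.5578, -0.0279, 0.091]
orientation: [0.674, 0.738, 0.0, 0.001]
wrist_force: [-1.1, 0.3, 5.8]
opening: 0.021
```

Call:
{"api": "move_arm", "payload": {"motion": [[[0,0,6,0,0,0,10],[0,0,14,0,0,0,10],[0,0,24,0,0,0,10],[0,0,36,0,0,0,10],[0,0,48,0,0,0,10],[0,0,60,0,0,0,10],[0,0,75,0,0,0,10],[0,0,90,0,0,0,10],[0,0,100,0,0,0,10],[0,0,105,0,0,0,10],[0,0,105,0,0,0,10],[0,0,105,0,0,0,10]]]}}

```text
clock: 5.68
tcp_pos: [0.5576, -0.0279, 0.1956]
orientation: [0.675, 0.738, 0.0, 0.0]
wrist_force: [-0.1, 0.0, -0.7]
opening: 0.0207
```

```bash
python3 - <<'E'
from h import *
s=arm.state(); print(s['tcp_pos'],s['wrist_force'],s['opening'])
a=cams.grab_frame('scene')
b=cams.grab_frame('wrist')
cv2.imwrite('pics/v4.png',np.hstack([cv2.resize(a[140:380,110:430],(400,300)),cv2.resize(b,(400,300))])[...,::-1])
E
```

```text
[ 0.5576142  -0.02787658  0.1955524 ] [-0.06805213  0.00167307 -0.66742056] 0.020707228519600263
```

View pics/v4.png

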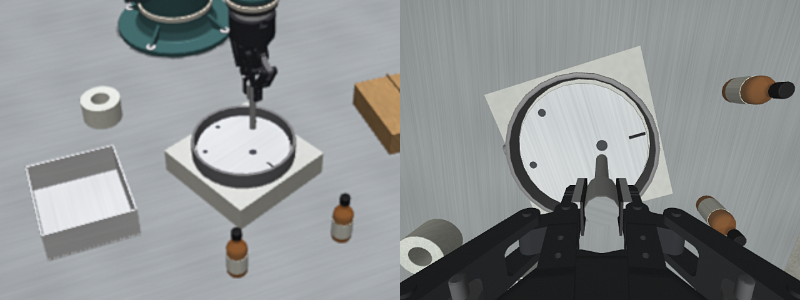

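Call:
{"api": "move_arm", "payload": {"motion": [[[-4,-38,5,0,0,0,10],[-8,-78,5,0,0,0,10],[-12,-117,5,0,0,0,10],[-16,-156,5,0,0,0,10],[-20,-195,5,0,0,0,10],[-25,-234,5,0,0,0,10],[-29,-273,0,0,0,0,10],[-33,-300,0,0,0,0,10],[-33,-312,0,0,0,0,10],[-33,-312,-30,0,0,0,10],[-33,-312,-60,0,0,0,10],[-33,-312,-90,0,0,0,10],[-33,-312,-108,0,0,0,10],[-33,-312,-115,0,0,0,10],[-33,-312,-118,0,0,0,10],[-33,-312,-118,0,0,0,10],[-33,-312,-118,0,0,0,10]]]}}

```text
clock: 7.9
tcp_pos: [0.5249, -0.3401, 0.0782]
orientation: [0.674, 0.738, 0.0, 0.001]
wrist_force: [-0.6, 0.2, -1.5]
opening: 0.0208
```

```bash
python3 - <<'E'
from h import *
s=arm.state(); print(s['tcp_pos'],s['wrist_force'],s['opening'])
a=cams.grab_frame('scene')
b=cams.grab_frame('top')
cv2.imwrite('pics/v5.png',np.hstack([cv2.resize(a[200:380,110:310],(400,360)),cv2.resize(b[160:300,430:570],(360,360))])[...,::-1])
E
```

```text
[ 0.52492796 -0.34007564  0.07824414] [-0.62275761  0.23555978 -1.47266115] 0.020784029435664556
```

View pics/v5.png

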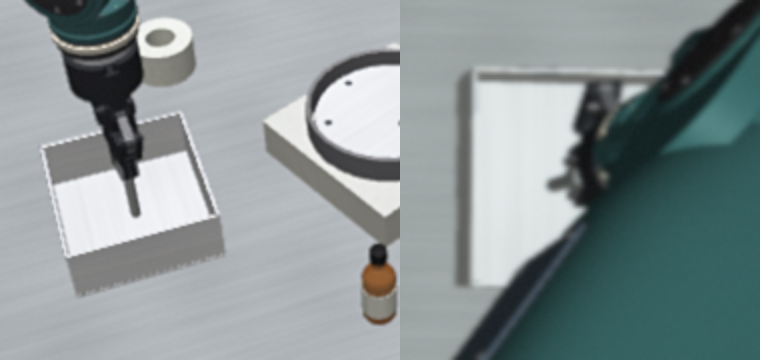

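Call:
{"api": "move_arm", "payload": {"motion": [[[0,0,-1.5,0,0,0,10],[0,0,-1.5,0,0,0,22],[0,0,-1.5,0,0,0,26],[0,0,-1.5,0,0,0,32],[0,0,-1.5,0,0,0,45],[0,0,-1.5,0,0,0,60],[0,0,-1.5,0,0,0,70],[0,0,-1.5,0,0,0,70],[0,0,15,0,0,0,70],[0,0,50,0,0,0,70],[0,0,90,0,0,0,70],[0,0,120,0,0,0,70],[0,0,120,0,0,0,70],[0,0,120,0,0,0,70]]]}}

```text
clock: 9.75
tcp_pos: [0.5246, -0.3399, 0.1974]
orientation: [0.675, 0.738, 0.0, 0.0]
wrist_force: [0.3, -0.3, 0.5]
opening: 0.0702
```

```bash
python3 - <<'E'
from h import *
s=arm.state(); print(s['tcp_pos'],s['wrist_force'],s['opening'],s['joint_pos'])
a=cams.grab_frame('scene')
b=cams.grab_frame('wrist')
cv2.imwrite('pics/v6.png',np.hstack([cv2.resize(a[200:380,110:310],(333,300)),cv2.resize(b,(400,300))])[...,::-1])
E
```

```text
[ 0.52461295 -0.33985587  0.1973891 ] [ 0.26829772 -0.26999568  0.4610275 ] 0.07016582965235743 [-7.05205896e-01  4.47460422e-01  1.45169448e-01  1.26817486e+00
  1.97537796e-04  7.75386857e-01]
```

View pics/v6.png

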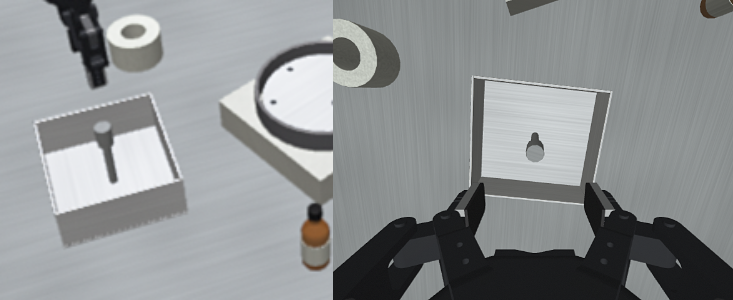

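Call:
{"api": "move_arm", "payload": {"motion": [[[1,40,0,0,0,0,0],[2,80,0,0,0,0,0],[4,120,0,0,0,0,0],[5,160,0,0,0,0,0],[6,200,0,0,0,0,0],[8,235,0,0,0,0,0],[8,251,0,0,0,0,0],[8,251,-30,0,0,0,0],[8,251,-60,0,0,0,0],[8,251,-90,0,0,0,0],[8,251,-105,0,0,0,0],[8,251,-111,0,0,0,0],[8,251,-113,0,0,0,0],[8,251,-113,0,0,0,0],[8,251,-113,0,0,0,0]]]}}

```text
clock: 11.72
tcp_pos: [0.5328, -0.0889, 0.0845]
orientation: [0.675, 0.738, 0.0, 0.0]
wrist_force: [-0.4, 0.3, -0.9]
opening: -0.0002
```

```bash
python3 - <<'E'
from h import *
s=arm.state(); print(s['tcp_pos'],s['wrist_force'],s['opening'],s['joint_pos'])
b=cams.grab_frame('wrist')
cv2.imwrite('pics/v7.png',b[...,::-1])
E
```

```text
[ 0.53275656 -0.08885359  0.08451629] [-0.4123095   0.34323309 -0.8619648 ] -0.00020775205990300415 [-3.16363323e-01  3.75646389e-01 -2.98708951e-01  8.95991557e-01
  3.61197825e-04  1.16423830e+00]
```

View pics/v7.png

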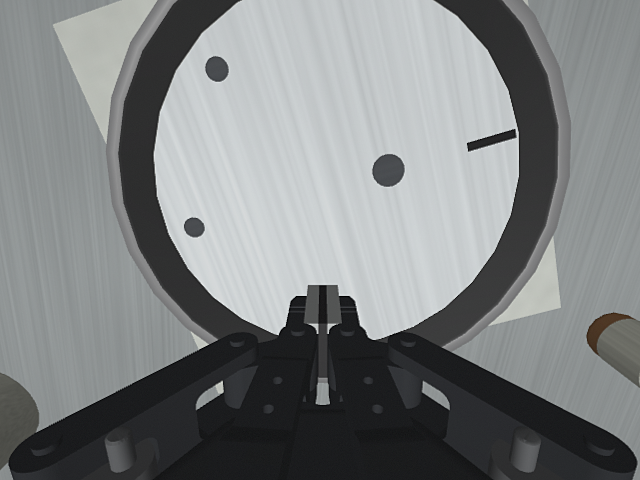

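Call:
{"api": "move_arm", "payload": {"motion": [[[0,0,-2,0,0,0,0],[0,0,-4,0,0,0,0],[0,0,-5.5,0,0,0,0],[0,0,-6.5,0,0,0,0],[0,0,-7.5,0,0,0,0],[0,0,-7.5,0,0,0,0],[0,0,-7.5,0,0,0,0]]]}}

```text
clock: 12.65
tcp_pos: [0.5327, -0.0888, 0.077]
orientation: [0.674, 0.738, 0.0, 0.0]
wrist_force: [0.5, -0.2, -0.8]
opening: 0.0
```

Call:
{"api": "move_arm", "payload": {"motion": [[[0,0,-0.7,0,0,0,0],[0,0,-1.5,0,0,0,0],[0,0,-1.5,0,0,0,0],[0,0,-1.5,0,0,0,0]]]}}

```text
clock: 13.15
tcp_pos: [0.5327, -0.0888, 0.0755]
orientation: [0.675, 0.738, 0.0, 0.0]
wrist_force: [0.1, 0.0, 0.0]
opening: 0.0001
```

Call:
{"api": "move_arm", "payload": {"motion": [[[0,0,-0.7,0,0,0,0],[0,0,-1.5,0,0,0,0],[0,0,-1.5,0,0,0,0],[0,0,-1.5,0,0,0,0]]]}}

```text
clock: 13.65
tcp_pos: [0.5327, -0.0889, 0.074]
orientation: [0.675, 0.738, 0.0, 0.0]
wrist_force: [-0.3, 0.7, 0.0]
opening: -0.0001
```

Call:
{"api": "move_arm", "payload": {"motion": [[[0,0,-0.7,0,0,0,0],[0,0,-1.5,0,0,0,0],[0,0,-1.5,0,0,0,0],[0,0,-1.5,0,0,0,0]]]}}

```text
clock: 14.15
tcp_pos: [0.5327, -0.0889, 0.0725]
orientation: [0.675, 0.738, 0.0, 0.0]
wrist_force: [-0.2, -0.1, 1.0]
opening: 0.0002
```

Call:
{"api": "move_arm", "payload": {"motion": [[[0,0,-0.4,0,0,0,0],[0,0,-0.8,0,0,0,0],[0,0,-0.8,0,0,0,0],[0,0,-0.8,0,0,0,0]]]}}

```text
clock: 14.65
tcp_pos: [0.5327, -0.0889, 0.0717]
orientation: [0.675, 0.738, 0.0, 0.0]
wrist_force: [0.1, -0.3, -0.1]
opening: 0.0
```

Call:
{"api": "move_arm", "payload": {"motion": [[[0,0,-0.7,0,0,0,0],[0,0,-1.4,0,0,0,0],[0,0,-1.4,0,0,0,0],[0,0,-1.4,0,0,0,0]]]}}

```text
clock: 15.15
tcp_pos: [0.5327, -0.0888, 0.0703]
orientation: [0.675, 0.738, 0.0, 0.0]
wrist_force: [-0.5, -0.1, -0.0]
opening: -0.0001
```

Call:
{"api": "move_arm", "payload": {"motion": [[[0,0,-0.7,0,0,0,0],[0,0,-1.4,0,0,0,0],[0,0,-1.4,0,0,0,0],[0,0,-1.4,0,0,0,0]]]}}

```text
clock: 15.65
tcp_pos: [0.5327, -0.0888, 0.0689]
orientation: [0.674, 0.738, 0.0, 0.0]
wrist_force: [0.3, 0.2, -0.7]
opening: -0.0002
```

Call:
{"api": "move_arm", "payload": {"motion": [[[0,0,-0.7,0,0,0,0],[0,0,-1.4,0,0,0,0],[0,0,-1.4,0,0,0,0],[0,0,-1.4,0,0,0,0]]]}}

```text
clock: 16.15
tcp_pos: [0.5327, -0.0888, 0.0675]
orientation: [0.675, 0.738, 0.0, 0.0]
wrist_force: [0.8, 0.1, 0.5]
opening: 0.0003
```

Call:
{"api": "move_arm", "payload": {"motion": [[[0,0,-0.6,0,0,0,0],[0,0,-1.2,0,0,0,0],[0,0,-1.2,0,0,0,0],[0,0,-1.2,0,0,0,0]]]}}

```text
clock: 16.65
tcp_pos: [0.5327, -0.0889, 0.0663]
orientation: [0.675, 0.738, 0.0, 0.0]
wrist_force: [1.0, -0.3, -0.1]
opening: 0.0003
```

Call:
{"api": "move_arm", "payload": {"motion": [[[0,0,-0.6,0,0,0,0],[0,0,-1.2,0,0,0,0],[0,0,-1.2,0,0,0,0],[0,0,-1.2,0,0,0,0]]]}}

```text
clock: 17.15
tcp_pos: [0.5328, -0.0889, 0.0652]
orientation: [0.675, 0.738, 0.0, 0.0]
wrist_force: [-0.9, -0.6, 1.6]
opening: 0.0003
```

Call:
{"api": "move_arm", "payload": {"motion": [[[0,0,-0.3,0,0,0,0],[0,0,-0.5,0,0,0,0],[0,0,-0.5,0,0,0,0]]]}}

```text
clock: 17.52
tcp_pos: [0.5328, -0.0889, 0.0647]
orientation: [0.675, 0.738, 0.0, 0.0]
wrist_force: [-0.2, 0.3, 2.9]
opening: -0.0
```

```bash
cat > f.py <<'E'
from h import *
L=[]
for i in range(6):
    s=arm.state(); L.append(s['wrist_force']); cams.grab_frame('top')
print(s['tcp_pos'].round(5),np.mean(L,0).round(2),np.std(L,0).round(2))
E
python3 f.py
```

```text
[ 0.5328  -0.08892  0.06469] [-0.49 -0.63  2.97] [0.23 0.58 0.41]
```

Call:
{"api": "move_arm", "payload": {"motion": [[[0,0,-0.4,0,0,0,0],[0,0,-0.7,0,0,0,0],[0,0,-0.7,0,0,0,0]]]}}

```text
clock: 18.2
tcp_pos: [0.5328, -0.0889, 0.064]
orientation: [0.675, 0.738, 0.0, 0.0]
wrist_force: [-0.7, -1.0, 4.5]
opening: 0.0003
```

```bash
python3 f.py
```

```text
[ 0.53283 -0.08894  0.06403] [-1.13 -0.95  4.68] [0.42 0.37 0.36]
```

Call:
{"api": "move_arm", "payload": {"motion": [[[0,0,-0.3,0,0,0,0],[1,0,-0.5,0,0,0,0],[2.6,0.1,-0.5,0,0,0,0],[5.2,0.3,-0.5,0,0,0,0],[10.3,1,-0.5,0,0,0,0],[15.4,2.3,-0.5,0,0,0,0],[20.2,4.1,-0.5,0,0,0,0]]]}}

```text
clock: 19.38
tcp_pos: [0.5527, -0.0849, 0.0635]
orientation: [0.675, 0.738, -0.0, 0.0]
wrist_force: [-3.7, -2.4, 6.1]
opening: 0.0003
```

```bash
python3 f.py; python3 - <<'E'
from h import *
cv2.imwrite('pics/v8.png',cams.grab_frame('wrist')[...,::-1])
E
```

```text
[ 0.55306 -0.08478  0.06355] [-1.78 -1.17  6.32] [0.96 0.93 0.21]
```

View pics/v8.png

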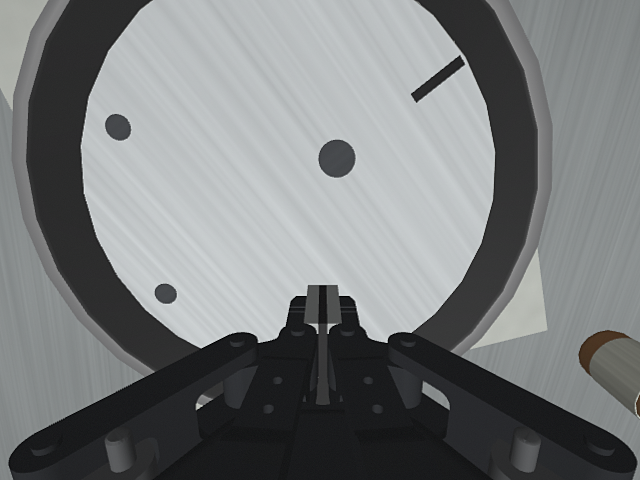

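```bash
cat > g.py <<'E'
from h import *
import sys
p=arm.state()['tcp_pos']*1000; c=np.array([532.8,-37]); d=p[:2]-c
a0=np.arctan2(d[1],d[0]); print('ang',a0,'r',np.hypot(*d),'z',p[2])
n,st=int(sys.argv[1]),float(sys.argv[2])
s=0;o=[]
for i in range(n):
    s+=st*min(1,(i+1)/3); a=a0+s
    o.append([*(c+52*np.array([np.cos(a),np.sin(a)])-p[:2]).round(1).tolist(),round(63.5-p[2],1),0,0,0,0])
print(s,o)
E
python3 g.py 12 .12
```

```text
ang -1.170345024116739 r 51.90611084744028 z 63.55291146798434
1.3200000000000003 [[1.9, 0.8, np.float64(-0.1), 0, 0, 0, 0], [5.6, 2.7, np.float64(-0.1), 0, 0, 0, 0], [10.8, 6.1, np.float64(-0.1), 0, 0, 0, 0], [15.6, 10.1, np.float64(-0.1), 0, 0, 0, 0], [19.9, 14.7, np.float64(-0.1), 0, 0, 0, 0], [23.5, 19.7, np.float64(-0.1), 0, 0, 0, 0], [26.6, 25.2, np.float64(-0.1), 0, 0, 0, 0], [29.0, 30.9, np.float64(-0.1), 0, 0, 0, 0], [30.6, 36.9, np.float64(-0.1), 0, 0, 0, 0], [31.6, 43.1, np.float64(-0.1), 0, 0, 0, 0], [31.7, 49.3, np.float64(-0.1), 0, 0, 0, 0], [31.2, 55.6, np.float64(-0.1), 0, 0, 0, 0]]
```

Call:
{"api": "move_arm", "payload": {"motion": [[[1.9,0.8,0,0,0,0,0],[5.6,2.7,0,0,0,0,0],[10.8,6.1,0,0,0,0,0],[15.6,10.1,0,0,0,0,0],[19.9,14.7,0,0,0,0,0],[23.5,19.7,0,0,0,0,0],[26.6,25.2,0,0,0,0,0],[29,30.9,0,0,0,0,0],[30.6,36.9,0,0,0,0,0],[31.6,43.1,0,0,0,0,0],[31.7,49.3,0,0,0,0,0],[31.2,55.6,0,0,0,0,0]]]}}

```text
clock: 21.22
tcp_pos: [0.5847, -0.0294, 0.0638]
orientation: [0.675, 0.738, 0.0, 0.001]
wrist_force: [0.3, -3.5, 5.3]
opening: -0.0002
```

```bash
python3 f.py; python3 g.py 20 .12 | sed 's/np.float64(\([-0-9.]*\))/\1/g'
```

```text
[ 0.58456 -0.02908  0.06373] [ 0.61 -1.02  5.46] [0.46 1.21 0.31]
ang 0.1513720539396865 r 52.38116848960339 z 63.75156699251958
2.280000000000001 [[-0.7, 2.0, -0.3, 0, 0, 0, 0], [-1.7, 6.0, -0.3, 0, 0, 0, 0], [-3.7, 11.9, -0.3, 0, 0, 0, 0], [-6.4, 17.5, -0.3, 0, 0, 0, 0], [-9.8, 22.8, -0.3, 0, 0, 0, 0], [-13.8, 27.6, -0.3, 0, 0, 0, 0], [-18.3, 31.9, -0.3, 0, 0, 0, 0], [-23.3, 35.6, -0.3, 0, 0, 0, 0], [-28.7, 38.7, -0.3, 0, 0, 0, 0], [-34.5, 41.1, -0.3, 0, 0, 0, 0], [-40.5, 42.9, -0.3, 0, 0, 0, 0], [-46.6, 43.8, -0.3, 0, 0, 0, 0], [-52.9, 44.1, -0.3, 0, 0, 0, 0], [-59.1, 43.6, -0.3, 0, 0, 0, 0], [-65.2, 42.3, -0.3, 0, 0, 0, 0], [-71.1, 40.4, -0.3, 0, 0, 0, 0], [-76.7, 37.7, -0.3, 0, 0, 0, 0], [-82.0, 34.4, -0.3, 0, 0, 0, 0], [-86.9, 30.5, -0.3, 0, 0, 0, 0], [-91.2, 26.0, -0.3, 0, 0, 0, 0]]
```

Call:
{"api": "move_arm", "payload": {"motion": [[[-0.7,2.0,-0.2,0,0,0,0],[-1.7,6.0,-0.2,0,0,0,0],[-3.7,11.9,-0.2,0,0,0,0],[-6.4,17.5,-0.2,0,0,0,0],[-9.8,22.8,-0.2,0,0,0,0],[-13.8,27.6,-0.2,0,0,0,0],[-18.3,31.9,-0.2,0,0,0,0],[-23.3,35.6,-0.2,0,0,0,0],[-28.7,38.7,-0.2,0,0,0,0],[-34.5,41.1,-0.2,0,0,0,0],[-40.5,42.9,-0.2,0,0,0,0],[-46.6,43.8,-0.2,0,0,0,0],[-52.9,44.1,-0.2,0,0,0,0],[-59.1,43.6,-0.2,0,0,0,0]]]}}

```text
clock: 23.28
tcp_pos: [0.5264, 0.0146, 0.0639]
orientation: [0.674, 0.738, 0.001, 0.001]
wrist_force: [4.5, -0.3, 6.0]
opening: 0.0
```

```bash
python3 f.py; python3 g.py 20 .12 | sed 's/np.float64(\([-0-9.]*\))/\1/g'
```

```text
[0.52582 0.01457 0.06375] [ 2.03 -0.03  5.61] [1.31 0.47 0.45]
ang 1.7052298235629593 r 52.04228425873685 z 63.744797501833304
2.280000000000001 [[-2.0, -0.4, -0.2, 0, 0, 0, 0], [-6.1, -1.2, -0.2, 0, 0, 0, 0], [-12.0, -3.2, -0.2, 0, 0, 0, 0], [-17.7, -5.8, -0.2, 0, 0, 0, 0], [-23.0, -9.1, -0.2, 0, 0, 0, 0], [-27.9, -13.0, -0.2, 0, 0, 0, 0], [-32.2, -17.4, -0.2, 0, 0, 0, 0], [-36.0, -22.4, -0.2, 0, 0, 0, 0], [-39.2, -27.7, -0.2, 0, 0, 0, 0], [-41.8, -33.4, -0.2, 0, 0, 0, 0], [-43.6, -39.4, -0.2, 0, 0, 0, 0], [-44.7, -45.5, -0.2, 0, 0, 0, 0], [-45.0, -51.8, -0.2, 0, 0, 0, 0], [-44.6, -58.0, -0.2, 0, 0, 0, 0], [-43.5, -64.1, -0.2, 0, 0, 0, 0], [-41.6, -70.1, -0.2, 0, 0, 0, 0], [-39.1, -75.8, -0.2, 0, 0, 0, 0], [-35.8, -81.1, -0.2, 0, 0, 0, 0], [-32.0, -86.0, -0.2, 0, 0, 0, 0], [-27.6, -90.4, -0.2, 0, 0, 0, 0]]
```

Call:
{"api": "move_arm", "payload": {"motion": [[[-2.0,-0.4,-0.2,0,0,0,0],[-6.1,-1.2,-0.2,0,0,0,0],[-12.0,-3.2,-0.2,0,0,0,0],[-17.7,-5.8,-0.2,0,0,0,0],[-23.0,-9.1,-0.2,0,0,0,0],[-27.9,-13.0,-0.2,0,0,0,0],[-32.2,-17.4,-0.2,0,0,0,0],[-36.0,-22.4,-0.2,0,0,0,0],[-39.2,-27.7,-0.2,0,0,0,0],[-41.8,-33.4,-0.2,0,0,0,0],[-43.6,-39.4,-0.2,0,0,0,0],[-44.7,-45.5,-0.2,0,0,0,0],[-45.0,-51.8,-0.2,0,0,0,0],[-44.6,-58.0,-0.2,0,0,0,0]]]}}

```text
clock: 25.32
tcp_pos: [0.4813, -0.0431, 0.0636]
orientation: [0.674, 0.738, 0.001, 0.0]
wrist_force: [0.5, 3.8, 6.5]
opening: 0.0001
```

```bash
python3 f.py; python3 g.py 20 .12 | sed 's/np.float64(\([-0-9.]*\))/\1/g'
```

```text
[ 0.48129 -0.04334  0.06357] [-0.21  1.03  5.83] [0.47 1.32 0.7 ]
ang -3.0188015428684034 r 51.87798152908023 z 63.575918763846104
2.280000000000001 [[0.2, -2.1, -0.1, 0, 0, 0, 0], [1.0, -6.1, -0.1, 0, 0, 0, 0], [2.9, -12.1, -0.1, 0, 0, 0, 0], [5.4, -17.8, -0.1, 0, 0, 0, 0], [8.7, -23.1, -0.1, 0, 0, 0, 0], [12.5, -28.0, -0.1, 0, 0, 0, 0], [16.9, -32.5, -0.1, 0, 0, 0, 0], [21.8, -36.3, -0.1, 0, 0, 0, 0], [27.1, -39.6, -0.1, 0, 0, 0, 0], [32.8, -42.2, -0.1, 0, 0, 0, 0], [38.7, -44.1, -0.1, 0, 0, 0, 0], [44.8, -45.2, -0.1, 0, 0, 0, 0], [51.1, -45.6, -0.1, 0, 0, 0, 0], [57.3, -45.3, -0.1, 0, 0, 0, 0], [63.4, -44.3, -0.1, 0, 0, 0, 0], [69.4, -42.5, -0.1, 0, 0, 0, 0], [75.1, -40.0, -0.1, 0, 0, 0, 0], [80.5, -36.8, -0.1, 0, 0, 0, 0], [85.5, -33.0, -0.1, 0, 0, 0, 0], [89.9, -28.7, -0.1, 0, 0, 0, 0]]
```

Call:
{"api": "move_arm", "payload": {"motion": [[[0.2,-2.1,-0.1,0,0,0,0],[1.0,-6.1,-0.1,0,0,0,0],[2.9,-12.1,-0.1,0,0,0,0],[5.4,-17.8,-0.1,0,0,0,0],[8.7,-23.1,-0.1,0,0,0,0],[12.5,-28.0,-0.1,0,0,0,0],[16.9,-32.5,-0.1,0,0,0,0],[21.8,-36.3,-0.1,0,0,0,0],[27.1,-39.6,-0.1,0,0,0,0],[32.8,-42.2,-0.1,0,0,0,0],[38.7,-44.1,-0.1,0,0,0,0],[44.8,-45.2,-0.1,0,0,0,0],[51.1,-45.6,-0.1,0,0,0,0],[57.3,-45.3,-0.1,0,0,0,0],[63.4,-44.3,-0.1,0,0,0,0],[69.4,-42.5,-0.1,0,0,0,0],[75.1,-40.0,-0.1,0,0,0,0],[80.5,-36.8,-0.1,0,0,0,0],[80.5,-36.8,-0.1,0,0,0,0],[80.5,-36.8,-0.1,0,0,0,0]]]}}

```text
clock: 28.12
tcp_pos: [0.562, -0.0801, 0.0636]
orientation: [0.674, 0.738, 0.001, 0.001]
wrist_force: [-0.2, -0.7, 6.3]
opening: -0.0001
```

```bash
python3 f.py; python3 - <<'E'
from h import *
cv2.imwrite('pics/v9.png',cams.grab_frame('wrist')[...,::-1])
E
python3 g.py 3 .12
```

```text
[ 0.56196 -0.08007  0.0636 ] [-0.15 -0.21  5.93] [0.58 0.39 0.38]
ang -0.9757658308414441 r 52.03832738088734 z 63.6144592945691
0.24 [[1.7, 1.2, np.float64(-0.1), 0, 0, 0, 0], [4.9, 3.8, np.float64(-0.1), 0, 0, 0, 0], [9.4, 8.2, np.float64(-0.1), 0, 0, 0, 0]]
```

View pics/v9.png

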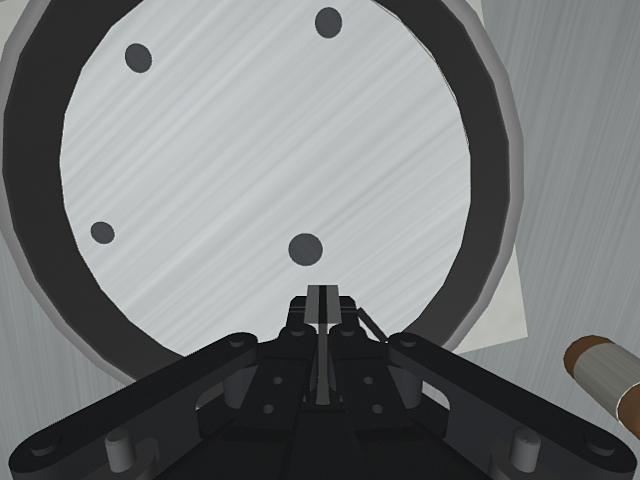

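```bash
python3 - <<'E'
from h import *
s=arm.state()
for q in ((305,249),(373,325)):
    p=onz('wrist',q,.064,s)[:2]*1000-[532.8,-37]; a=np.arctan2(p[1],p[0]); print(p,a,'platter',a-.37,a-.37+2*np.pi)
E
python3 g.py 20 .12 | sed 's/np.float64(\([-0-9.]*\))/\1/g'
```

```text
[ 19.76250385 -18.57241902] -0.7543637267902711 platter -1.124363726790271 5.158821580389315
[ 54.62154865 -53.1231345 ] -0.7714919777998126 platter -1.1414919777998125 5.141693329379773
ang -0.9757658308414441 r 52.03832738088734 z 63.6144592945691
2.280000000000001 [[1.7, 1.2, -0.1, 0, 0, 0, 0], [4.9, 3.8, -0.1, 0, 0, 0, 0], [9.4, 8.2, -0.1, 0, 0, 0, 0], [13.3, 13.1, -0.1, 0, 0, 0, 0], [16.6, 18.4, -0.1, 0, 0, 0, 0], [19.2, 24.0, -0.1, 0, 0, 0, 0], [21.1, 29.9, -0.1, 0, 0, 0, 0], [22.4, 36.1, -0.1, 0, 0, 0, 0], [22.8, 42.3, -0.1, 0, 0, 0, 0], [22.5, 48.5, -0.1, 0, 0, 0, 0], [21.5, 54.7, -0.1, 0, 0, 0, 0], [19.8, 60.6, -0.1, 0, 0, 0, 0], [17.3, 66.4, -0.1, 0, 0, 0, 0], [14.2, 71.8, -0.1, 0, 0, 0, 0], [10.5, 76.8, -0.1, 0, 0, 0, 0], [6.1, 81.3, -0.1, 0, 0, 0, 0], [1.3, 85.2, -0.1, 0, 0, 0, 0], [-3.9, 88.6, -0.1, 0, 0, 0, 0], [-9.6, 91.3, -0.1, 0, 0, 0, 0], [-15.5, 93.3, -0.1, 0, 0, 0, 0]]
```

Call:
{"api": "move_arm", "payload": {"motion": [[[1.7,1.2,-0.3,0,0,0,0],[4.9,3.8,-0.3,0,0,0,0],[9.4,8.2,-0.3,0,0,0,0],[13.3,13.1,-0.3,0,0,0,0],[16.6,18.4,-0.3,0,0,0,0],[19.2,24.0,-0.3,0,0,0,0],[21.1,29.9,-0.3,0,0,0,0],[22.4,36.1,-0.3,0,0,0,0],[22.8,42.3,-0.3,0,0,0,0],[22.5,48.5,-0.3,0,0,0,0],[21.5,54.7,-0.3,0,0,0,0],[19.8,60.6,-0.3,0,0,0,0],[17.3,66.4,-0.3,0,0,0,0],[14.2,71.8,-0.3,0,0,0,0]]]}}

```text
clock: 30.22
tcp_pos: [0.5769, -0.0085, 0.0637]
orientation: [0.674, 0.738, 0.001, 0.002]
wrist_force: [2.4, -3.9, 5.5]
opening: -0.0001
```

```bash
python3 f.py; python3 g.py 20 .12 | sed 's/np.float64(\([-0-9.]*\))/\1/g'
```

```text
[ 0.57663 -0.00814  0.06359] [ 1.33 -1.09  6.29] [0.65 1.45 0.54]
ang 0.5810419172454138 r 52.463289355749126 z 63.60290068496445
2.280000000000001 [[-1.6, 1.5, -0.1, 0, 0, 0, 0], [-4.1, 4.7, -0.1, 0, 0, 0, 0], [-8.4, 9.3, -0.1, 0, 0, 0, 0], [-13.2, 13.2, -0.1, 0, 0, 0, 0], [-18.5, 16.6, -0.1, 0, 0, 0, 0], [-24.1, 19.3, -0.1, 0, 0, 0, 0], [-30.0, 21.3, -0.1, 0, 0, 0, 0], [-36.1, 22.6, -0.1, 0, 0, 0, 0], [-42.3, 23.2, -0.1, 0, 0, 0, 0], [-48.5, 23.0, -0.1, 0, 0, 0, 0], [-54.7, 22.1, -0.1, 0, 0, 0, 0], [-60.7, 20.4, -0.1, 0, 0, 0, 0], [-66.5, 18.0, -0.1, 0, 0, 0, 0], [-71.9, 15.0, -0.1, 0, 0, 0, 0], [-77.0, 11.3, -0.1, 0, 0, 0, 0], [-81.5, 7.0, -0.1, 0, 0, 0, 0], [-85.5, 2.3, -0.1, 0, 0, 0, 0], [-89.0, -2.9, -0.1, 0, 0, 0, 0], [-91.7, -8.5, -0.1, 0, 0, 0, 0], [-93.8, -14.4, -0.1, 0, 0, 0, 0]]
```

Call:
{"api": "move_arm", "payload": {"motion": [[[-1.6,1.5,-0.3,0,0,0,0],[-4.1,4.7,-0.3,0,0,0,0],[-8.4,9.3,-0.3,0,0,0,0],[-13.2,13.2,-0.3,0,0,0,0],[-18.5,16.6,-0.3,0,0,0,0],[-24.1,19.3,-0.3,0,0,0,0],[-30.0,21.3,-0.3,0,0,0,0],[-36.1,22.6,-0.3,0,0,0,0],[-42.3,23.2,-0.3,0,0,0,0],[-48.5,23.0,-0.3,0,0,0,0],[-54.7,22.1,-0.3,0,0,0,0],[-60.7,20.4,-0.3,0,0,0,0],[-66.5,18.0,-0.3,0,0,0,0],[-68.5,17.0,-0.3,0,0,0,0],[-68.5,17.0,-0.3,0,0,0,0],[-68.5,17.0,-0.3,0,0,0,0]]]}}

```text
clock: 32.52
tcp_pos: [0.5089, 0.0089, 0.0636]
orientation: [0.674, 0.738, 0.002, 0.002]
wrist_force: [2.6, 0.1, 5.8]
opening: -0.0001
```

```bash
python3 f.py; python3 - <<'E'
from h import *
cv2.imwrite('pics/v10.png',cams.grab_frame('wrist')[...,::-1])
E
python3 g.py 20 .12 | sed 's/np.float64(\([-0-9.]*\))/\1/g'
```

```text
[0.50891 0.0089  0.0636 ] [2.18 0.38 6.13] [0.69 0.24 0.51]
ang 2.0506725574671334 r 51.73618656685097 z 63.58624361143209
2.280000000000001 [[-1.9, -0.8, -0.1, 0, 0, 0, 0], [-5.5, -3.0, -0.1, 0, 0, 0, 0], [-10.4, -6.8, -0.1, 0, 0, 0, 0], [-14.8, -11.2, -0.1, 0, 0, 0, 0], [-18.7, -16.1, -0.1, 0, 0, 0, 0], [-22.0, -21.4, -0.1, 0, 0, 0, 0], [-24.6, -27.0, -0.1, 0, 0, 0, 0], [-26.5, -33.0, -0.1, 0, 0, 0, 0], [-27.7, -39.1, -0.1, 0, 0, 0, 0], [-28.1, -45.3, -0.1, 0, 0, 0, 0], [-27.8, -51.6, -0.1, 0, 0, 0, 0], [-26.8, -57.7, -0.1, 0, 0, 0, 0], [-25.0, -63.7, -0.1, 0, 0, 0, 0], [-22.5, -69.4, -0.1, 0, 0, 0, 0], [-19.4, -74.8, -0.1, 0, 0, 0, 0], [-15.6, -79.8, -0.1, 0, 0, 0, 0], [-11.2, -84.2, -0.1, 0, 0, 0, 0], [-6.4, -88.2, -0.1, 0, 0, 0, 0], [-1.1, -91.5, -0.1, 0, 0, 0, 0], [4.5, -94.2, -0.1, 0, 0, 0, 0]]
```

View pics/v10.png

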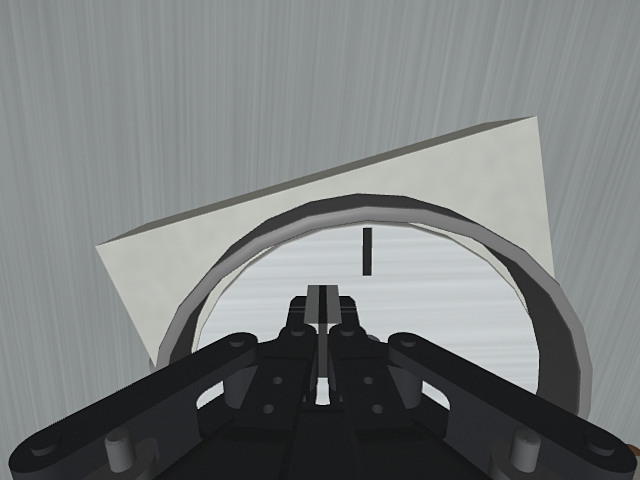

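Call:
{"api": "move_arm", "payload": {"motion": [[[0,0,1,0,0,0,0],[0,0,5,0,0,0,0],[0,0,20,0,0,0,0],[0,0,60,0,0,0,0],[0,0,100,0,0,0,0],[0,0,140,0,0,0,0],[-30,40,150,0,0,0,0],[-60,80,150,0,0,0,0],[-90,120,150,0,0,0,0],[-110,160,150,0,0,0,0],[-120,200,150,0,0,0,0],[-120,200,150,0,0,0,0],[-120,200,150,0,0,0,0]]]}}

```text
clock: 34.5
tcp_pos: [0.3888, 0.2087, 0.2135]
orientation: [0.674, 0.739, 0.002, 0.002]
wrist_force: [0.5, -0.3, -0.2]
opening: -0.0001
```

```bash
python3 f.py; python3 - <<'E'
from h import *
a=cams.grab_frame('top');b=cams.grab_frame('scene')
cv2.imwrite('pics/v11.png',np.hstack([cv2.resize(a[150:300,280:560],(500,268)),cv2.resize(b[200:380,110:310],(298,268))])[...,::-1])
E
```

```text
[0.38917 0.20824 0.21358] [ 0.15 -0.18  0.23] [0.4  0.33 0.33]
```

View pics/v11.png

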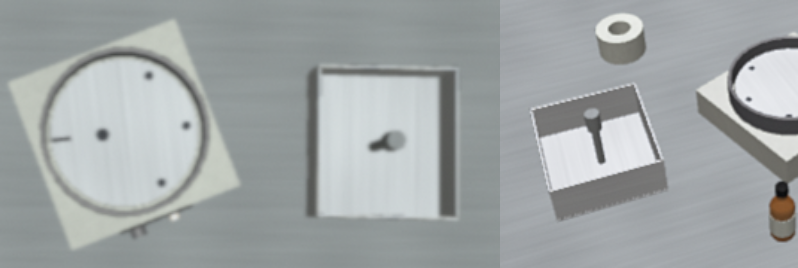

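```bash
python3 -c "
from station import arm
print(arm.hand_in())"
```

```text
the job is handed in; nothing more can be done
None
```

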